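# Tip the recipe binder out of a tight row and set it on the sloped recipe stand

### The job

Get the recipe binder ready for cooking: tip it forward out of the tightly packed row until it leans on the rack's front rail, then grip it and lift it out, and set it upright on the narrow ledge of the recipe stand, centred, foot flat on the ledge behind the lip and one of its covers flat against the sloped back. The binder is the volume with the rounded spine and the finger hole. Leave the other books standing in the rack and do not disturb the salt shaker, sugar jar and washing-up bottle.

Things in the scene. Friction and masses are not known exactly. Their poses are not given: they have to be found in the camera images.
- binder: the recipe binder: rigid closed block, 110 mm deep (x), 32 thick (y, across the flat covers), 190 high (z), grey cloth like the books but with a half-round spine (radius 16 mm, face at x = -55 mm) marked by a round steel-rimmed finger hole (solid, no real hole). Loose, 0.25 to 0.5 kg. Origin: centre of its underside; z up. In any of the four places of the row
- binder_top_back (a point): middle of the binder's top back edge (binder x = +55, y = 0, z = 190 mm), 2 to 8 mm higher than the neighbours' tops. Drawn forward here, the binder turns on the front edge of its foot, balances at about 31 degrees, and beyond that falls to lean at about 40 degrees on the rack's front rail, where it stays when let go
- book_1: hardback cookbook with a flat spine, grey cloth; rigid block 110 mm deep (x), 32 mm thick (y), 184 mm high (z), loose, 0.35 kg, upright in the row; stays in the rack. Origin: centre of its underside; spine at x = -55 mm, z up
- book_2: hardback cookbook with a flat spine, grey cloth; rigid block 110 mm deep (x), 32 mm thick (y), 187 mm high (z), loose, 0.35 kg, upright in the row; stays in the rack. Origin: centre of its underside; spine at x = -55 mm, z up
- book_3: hardback cookbook with a flat spine, grey cloth; rigid block 110 mm deep (x), 32 mm thick (y), 182 mm high (z), loose, 0.35 kg, upright in the row; stays in the rack. Origin: centre of its underside; spine at x = -55 mm, z up
- rack: wooden book rack, fixed. Origin: underside below the row's middle; -x is the open front (spines), z up. The four volumes stand at x = 0, y = -50, -17, +17, +50 mm with 1.5 mm gaps on a floor 10 mm above the worktop. End cheeks (10 mm thick, inner faces at y = +-67.5, x -44 to +68 mm) and back (x = 59 to 67 mm) are only 110 mm high: the volumes' upper back edges are free
- rack_rail (a point): middle of the rack's front rail: a round steel bar of 8 mm diameter along the rack's y, 52 mm in front of the spines (rack x = -107 mm) with its axis 70 mm above the worktop, on an arm at each end (y = +-72 mm)
- stand: recipe stand, fixed: a wooden foot plate 86 x 96 mm that carries the sloped rest. Origin: centre of its underside; it looks to its -x; z up
- rest: sloped rest of the stand: back plate leaning back 20 degrees from vertical, narrow ledge square to it. Origin: corner of ledge top and back's face, mid-length, 55 mm above the worktop. z up the slope, -x out of the back to the reader, y along the ledge. Back 92 mm wide, up to z = 106, 6 thick; ledge 100 mm long, from x = 0 to a lip at x = -40 mm (4 thick, 10 mm high)
- salt_shaker: salt shaker, 44 mm across, 90 mm high, loose on the worktop between rack and stand; leave alone. Origin: centre of its underside
- sugar_jar: sugar jar with cork lid, 75 mm across, 110 mm high, loose on the worktop; leave alone. Origin: centre of its underside
- dish_soap: pale washing-up bottle with a red cap, 58 x 82 mm (x, y), 277 mm high, loose on the worktop to the right of the rack; leave alone. Origin: centre of its underside
Not all that is in view belongs to the job. Leave any orange look-alike of the rack alone.

How it is judged:
On the way, in this order (a step that is already met when the one before it is completed fails the run):
1. the binder is tipped forward to lean on the front rail (at least 34 degrees) while its foot is still in its place in the rack (angle between binder's own z axis and vertical between 0.6 and 1 rad and horizontal distance between binder and rack below 0.085 m and height (world z) of binder below 0.085 m and x of binder in the frame of rack above -0.045 m), for 0.2 s.
2. the binder is lifted clear out of the rack (horizontal distance between binder and rack above 0.15 m and height (world z) of binder above 0.06 m), for 0.1 s.
At the end, for the whole second after the job is handed in: Binder on the stand's ledge, right way up, foot within 10 mm of the ledge, centred to 20 mm, cover within 8 degrees of the sloped back, edges square to 8 degrees, at rest; other books in the rack, upright to 17 degrees; bystanders within 30 mm of their places (z of binder in the frame of rest between -0.006 and 0.01 m and y of binder in the frame of rest between -0.02 and 0.02 m and x of binder in the frame of rest between -0.029 and -0.012 m and angle between the z axis of binder and the z axis of rest, either way round below 0.14 rad and angle between the y axis of binder and the x axis of rest, either way round below 0.14 rad and angle between binder's own z axis and vertical below 0.7 rad and contact force between binder and rest above 0.5 N and linear speed of binder below 0.02 m/s and angular speed of binder below 0.1 rad/s and angle between each of book_1, book_2, book_3's own z axis and vertical below 0.3 rad and horizontal distance between each of book_1, book_2, book_3 and rack below 0.085 m and distance of each of salt_shaker, sugar_jar, dish_soap from where it was at the start of the episode below 0.03 m); the robot touches nothing.
It fails at once if one of the other three books is tipped more than about 20 degrees or comes out of the rack (angle between any of book_1, book_2, book_3's own z axis and vertical above 0.35 rad or horizontal distance between any of book_1, book_2, book_3 and rack above 0.09 m).
It fails at once if the salt shaker, sugar jar or washing-up bottle is shifted by more than 30 mm or knocked over (distance of any of salt_shaker, sugar_jar, dish_soap from where it was at the start of the episode above 0.03 m or angle between any of salt_shaker, sugar_jar, dish_soap's own z axis and vertical above 0.4 rad).
It also fails if it takes over 58 s, if anything falls off the work surface, if the arm or the gripper's body presses on something with over 40 N, if the wrist force passes 120 N, or if a joint passes its speed limit or range.

### The arm

A 6-joint arm with a two-finger parallel gripper is mounted at the origin on a cart in front of the work surface, level with it; the furniture and walls round the work are solid. World frame = base frame: x ahead of the robot, y to its left, z up, the work surface at z = 0. Lengths are in m, angles in rad, forces in N, time in s.
With the tool pointing down it reaches from about 0.225 to 0.875 m from the base axis. Payload 3.4 kg.
Tool frame: the origin (TCP) lies midway between the tips of the shut fingers; the grasp point (between the pads) lies 19 mm behind it (manip.grip_point_offset is the distance from the TCP to the grasp point, in m); x points along the fingers, y is the direction in which the jaws open and shut, and the axes are right-handed (so a half turn about x gives the same grasp; the last joint's range is limited). The gripper opens to 85 mm and grips with 20 to 120 N. Pads are 22 mm wide; open, the fingers measure 114 mm over their backs; the gripper's body (76 mm by 85 mm) begins 54 mm behind the grasp point. The pads swing forward as they close: fully open they stand 13 mm farther back than shut.
Start: joints at [-1.278, 0.276, 1.505, -0, 1.361, -0.121], TCP at [0.231, -0.527, 0.231] pointing down, gripper open.
Joint ranges: [-2.89, 2.89], [-0.75, 2.08], [0.22, 2.7], [-1.18, 4.32], [0.11, 2.71], [-2.7, 2.7]. Speed limits (rad/s): [2.57, 2.57, 3.14, 3.14, 3.14, 3.14].

### API

Orientations are given as a unit quaternion [w, x, y, z].
In Python, from rig import manip gives the robot as it stands.
- The arm moves only by the shell command python3 -m crank 'ROWS' [FORCE]. ROWS is a JSON object of lists of equal length, an entry for each row: "grip": the opening, from 0 (shut) to 1 (fully open); "slide": the shift along the world's x, y, z in cm, a list of three; "roll": the turn about the world's z in degrees. In form: {"grip": [grip, ...], "slide": [[dx, dy, dz], ...], "roll": [roll, ...]}. A call has 1 to 20 rows; each row is the pose to reach, as a shift and turn from the pose commanded when the call began; what a row does not reach only later rows make up. A row lasts 1/10 s, in which the tool goes at most 50 mm and 8.59 degrees, less where a joint would pass 70% of its speed; a pose out of reach is approached as far as the arm can. A call with a gripper value outside its range is refused whole. The fingers move at their own pace and stop on an object; FORCE is the grip in N (left out, the last holds). Time passes only in rows, so rows that repeat a pose let the fingers close. It gives the time, the measured TCP pose, the force and the opening at its end, in the units of the state.
- manip.get_state(): the state, without advancing time (a new reading comes with each control period).
- manip.get_image(name): name is "side" or "top" or "wrist"; returns a dict with "frame" (480x640x3 uint8, red, green, blue), "K" (3x3 intrinsics, pixels), "R" (3x3) and "t" (3): a world point X has camera coordinates R X + t. Camera axes: x right, y down, z forward; pixel columns grow to the right and rows downward; lengths in m; the calibration is good to about 2 mm. A picture is of the moment at which its call begins. There is no depth.
- manip.sign_off(): hands the job in, once; it reports no verdict.
The state is a dict: "clock": time; "qpos": joint angles; "qd": joint speeds; "effort": joint torques, N m; "position": TCP position; "ee_rot": TCP orientation; "contact_force": force on the tool from outside, world axes, zero at the start; "moment": the same for the moment, N m; "width": finger opening in m.
Only numpy, scipy, OpenCV 4.12 (cv2) and the standard library are available. Lean on these libraries where they do the work, as an engineer would, in place of code of your own. Each camera call takes 0.05 s, during which the arm holds its last target. There are 200 camera calls.

## Working session

There is one attempt and no reset: what is moved stays moved. The work goes in short steps, Python scripts to look and compute and a shell command to move; the robot and the scene stay as the last step left them, time stands still between calls to the robot, and variables do not carry over. Pictures are saved under pics/ and viewed, on a budget of 18 in all, crops included, one or two more only if the job needs it, and the job is handed in when it is done.

```bash
ls; mkdir -p pics; python3 - <<'E'
from rig import manip
import cv2,numpy as np
np.set_printoptions(precision=4,suppress=True)
ims=[]
for n in("side","top"):
    d=manip.get_image(n);cv2.imwrite(f"pics/{n}0.png",d["frame"][:,:,::-1]);np.savez(f"pics/{n}0.npz",**d)
    print(n,d["K"].tolist(),-d["R"].T@d["t"],d["R"])
print(manip.get_state(),manip.grip_point_offset)
E
```

```text
pics
side [[493.1137408872012, 0.0, 322.455089063963], [0.0, 493.1137408872012, 234.98215648284767], [0.0, 0.0, 1.0]] [0.1157 1.0767 1.169 ] [[-0.8928 -0.4505 -0.0025]
 [-0.3336  0.6648 -0.6684]
 [ 0.3028 -0.5959 -0.7438]]
top [[462.96103222579455, 0.0, 315.4156004212955], [0.0, 462.96103222579455, 244.5867211985499], [0.0, 0.0, 1.0]] [-0.1027  0.2647  0.9566] [[-0.0307 -0.9995 -0.0103]
 [-0.795   0.0307 -0.6058]
 [ 0.6058 -0.0104 -0.7955]]
{'clock': 0.1, 'qpos': array([-1.278 ,  0.2765,  1.506 , -0.    ,  1.3607, -0.121 ]), 'qd': array([ 0.    , -0.0013, -0.0022,  0.0014, -0.0027,  0.0007]), 'effort': array([  0.0012, -41.77  , -24.6406,  -0.0004,   0.0059,  -0.    ]), 'position': array([ 0.2311, -0.526 ,  0.2305]), 'ee_rot': array([-0.1447, -0.692 , -0.1458,  0.6921]), 'contact_force': array([-0.7694,  0.4708,  0.4547]), 'moment': array([-0.0883,  0.0185, -0.0096]), 'width': 0.08519454714195955} 0.0187
```

View pics/side0.png

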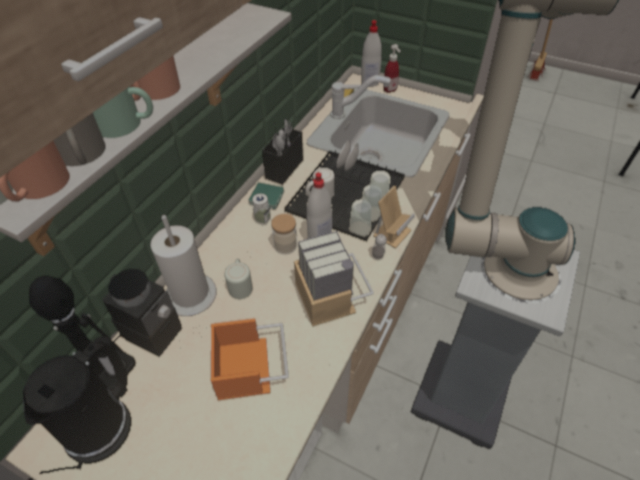

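View pics/top0.png

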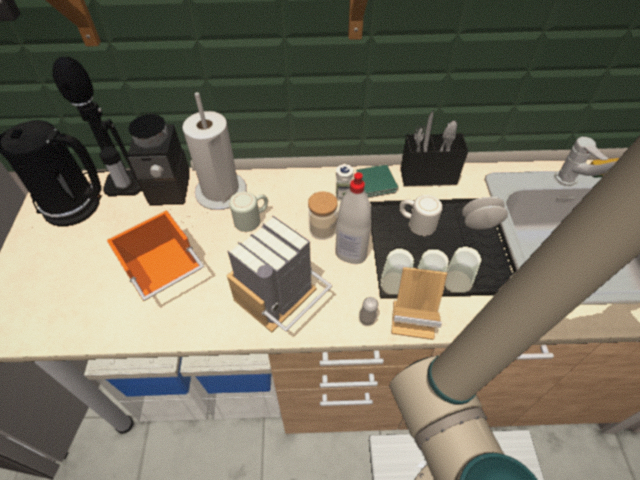

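Side view: rack at (325,275), stand (395,218), salt (380,245), soap (320,205). Top view: rack (275,270), stand (420,302), salt (370,310), soap (353,222), sugar (322,213). The orange look-alike is at (155,255) and I leave it alone. The four volumes in the row, by top-view pixel, are about (250,265), (262,255), (275,245) and (288,235). A close crop should show which one has the rounded spine.

```bash
python3 - <<'E'
import cv2,numpy as np
a=cv2.imread("pics/top0.png")[210:335,220:345];b=cv2.imread("pics/side0.png")[225:325,280:380]
c=cv2.imread("pics/top0.png")[255:345,350:450]
f=lambda i,w,h:cv2.resize(i,(w,h),interpolation=cv2.INTER_CUBIC)
im=np.hstack([f(a,400,400),f(b,400,400)])
cv2.imwrite("pics/crop1.png",im)
E
```

```text
(no output)
```

View pics/crop1.png

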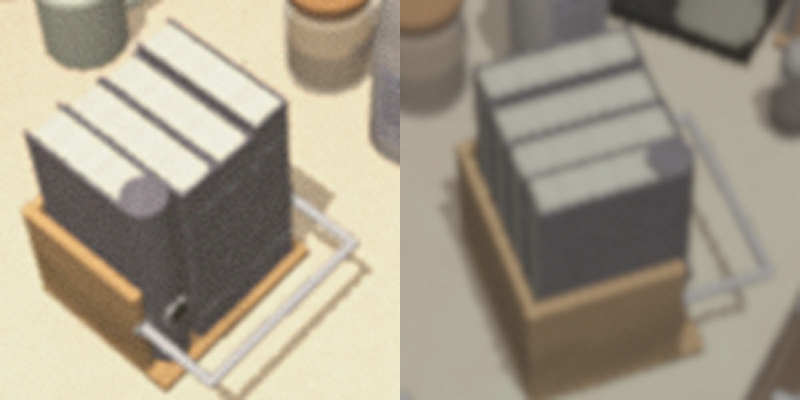

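Top-left crop: the left-hand volume has the round spine cap at crop (143,195), i.e. top px (265,271), and a steel-rimmed ring at (176,310). In the side crop the cap is at (670,157), i.e. side px (347,264). So the binder is in the rack's +y end place. Next I look at the stand.

```bash
cat > h.py <<'E'
import numpy as np,cv2
np.set_printoptions(precision=4,suppress=True)
T=np.load("pics/top0.npz");S=np.load("pics/side0.npz")
def tri(a,b,A=T,B=S):
    P=[c["K"]@np.c_[c["R"],c["t"]] for c in(A,B)]
    X=cv2.triangulatePoints(P[0],P[1],np.array(a,float),np.array(b,float));X=X[:3,0]/X[3]
    e=[np.linalg.norm(proj(X,c)-p) for c,p in((A,a),(B,b))]
    return X,np.round(e,2)
def proj(X,c):
    p=c["K"]@(c["R"]@X+c["t"]);return p[:2]/p[2]
def ray(p,z,c):
    d=c["R"].T@np.linalg.solve(c["K"],[p[0],p[1],1]);o=-c["R"].T@c["t"];return o+d*(z-o[2])/d[2]
E
python3 - <<'E'
from h import *
for n,a,b in [("railR",(330.9,285.9),(351.3,254.5)),("railL",(286.3,328.8),(372,292)),("binBL",(228.8,251.3),(315,278)),("bkBR",(272.5,216.9),(299.5,242.5)),("bkFR",(309.1,241.3),(337,232.5)),("spine",(265,271),(347.5,264))]:
    print(n,*tri(a,b))
a=cv2.imread("pics/top0.png")[260:340,355:455];b=cv2.imread("pics/side0.png")[180:260,365:425]
f=lambda i,w,h:cv2.resize(i,(w,h),interpolation=cv2.INTER_CUBIC)
cv2.imwrite("pics/crop2.png",np.hstack([f(a,500,400),f(b,300,400)]))
E
```

```text
railR [0.4567 0.2219 0.0646] [0.36 0.25]
railL [0.3497 0.3218 0.0708] [0.38 0.26]
binBL [0.4645 0.4326 0.1969] [0.4  0.29]
bkBR [0.5553 0.3459 0.1946] [0.54 0.39]
bkFR [0.484  0.2685 0.1942] [1.22 0.84]
spine [0.4119 0.3569 0.1976] [0.74 0.51]
```

View pics/crop2.png

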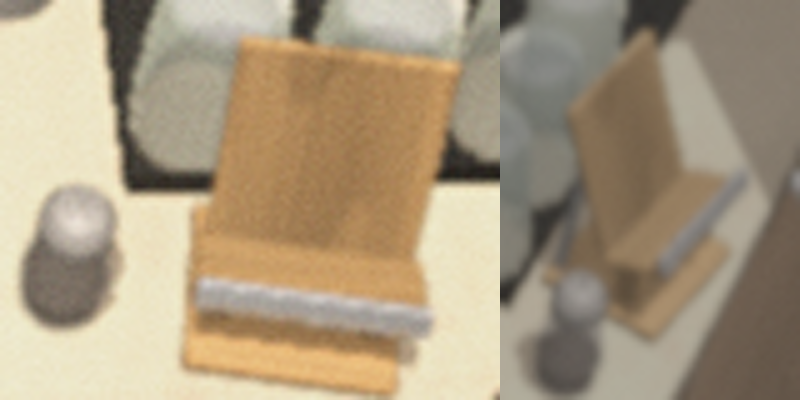

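```bash
python3 - <<'E'
from h import *
Q={}
for n,a,b in [("backTL",(403.6,268),(379.4,201.6)),("backTR",(446.6,273),(395,186.4)),("lipL",(394.6,317),(397.4,233)),("lipR",(441.4,323.5),(413.4,215.6)),("salt",(371,303),(381,239))]:
    X,e=tri(a,b);Q[n]=X;print(n,X,e)
# rack frame
P=dict(railR=(.4567,.2219),railL=(.3497,.3218),binBL=(.4645,.4326),bkBR=(.5553,.3459),bkFR=(.484,.2685),sp=(.4119,.3569))
L=dict(railR=(-109,-74),railL=(-109,74),binBL=(55,66),bkBR=(55,-66),bkFR=(-55,-66),sp=(-39,50))
def fit(P,L):
    A=[];b=[]
    for k in P:
        x,y=np.array(L[k])/1000
        A+=[[1,0,x,-y],[0,1,y,x]];b+=list(P[k][:2])
    s=np.linalg.lstsq(np.array(A),np.array(b),rcond=None)[0]
    return s,np.hypot(*s[2:]),np.degrees(np.arctan2(s[3],s[2])),(np.array(A)@s-b).reshape(-1,2)*1000
print("rack",*fit(P,L))
s,c=np.sin(np.radians(20)),np.cos(np.radians(20))
u=lambda x,z:(x*c+z*s)*1000  # rest->horizontal x
print("stand",*fit(Q,{"backTL":(u(0,.106),46),"backTR":(u(0,.106),-46),"lipL":(u(-.042,.01),50),"lipR":(u(-.042,.01),-50)} ) if 0 else "")
L2={"backTL":(u(0,.106),46),"backTR":(u(0,.106),-46),"lipL":(u(-.042,.01),50),"lipR":(u(-.042,.01),-50)}
Q.pop("salt");print(*fit(Q,L2))
print("exp z back",.055+.106*c,"lip",.055+.01*c-.042*-s)
for p in((322,201),):print("sugar",ray(p,.11,T))
E
```

```text
backTL [0.4381 0.0723 0.1562] [0.12 0.07]
backTR [ 0.4232 -0.0151  0.1525] [0.77 0.46]
lipL [0.3658 0.0912 0.075 ] [0.94 0.59]
lipR [ 0.3499 -0.0071  0.0676] [1.31 0.79]
salt [0.3998 0.1384 0.0785] [0.95 0.61]
rack [0.474  0.3503 0.6585 0.7114] 0.9693762519555937 47.207974752544125 [[-1.8832  2.136 ]
 [-0.1633 -0.3008]
 [-1.2727  0.2926]
 [ 1.8258  0.066 ]
 [ 0.6869 -0.7827]
 [ 0.8066 -1.411 ]]
stand
[ 0.3942  0.0353  0.9815 -0.1696] 0.9960363787706432 -9.803982635471046 [[-0.5248  2.0399]
 [-1.2332 -0.8582]
 [ 1.4075 -0.653 ]
 [ 0.3504 -0.5287]]
exp z back 0.15460741780330628 lip 0.07876177222753716
sugar [0.677  0.2332 0.11  ]
```

```bash
cat >> h.py <<'E'
from scipy.spatial.transform import Rotation as Ro
def tool(s):
    q=s["ee_rot"];R=Ro.from_quat([q[1],q[2],q[3],q[0]]).as_matrix();return R,np.degrees(np.arctan2(R[1,1],R[0,1]))
def st():
    from rig import manip
    s=manip.get_state();R,y=tool(s)
    print("t",s["clock"],"p",s["position"],"yaw_y",round(y,2),"xaxis",R[:,0],"F",s["contact_force"],"w",s["width"],"q",s["qpos"]);return s
E
python3 - <<'E'
from h import *
st()
print("soap cap",tri((357,178),(318,176)), "soap base",ray((352,252),.02,T),"mug",ray((246,220),.04,T),"towel",ray((220,190),0,T))
E
```

```text
t 0.1 p [ 0.2311 -0.526   0.2305] yaw_y -66.29 xaxis [-0.0005  0.0016 -1.    ] F [-0.7694  0.4708  0.4547] w 0.08519454714195955 q [-1.278   0.2765  1.506  -0.      1.3607 -0.121 ]
soap cap (array([0.5933, 0.1636, 0.2671]), array([0.52, 0.35])) soap base [0.5837 0.1615 0.02  ] mug [0.6826 0.4306 0.04  ] towel [0.8326 0.5191 0.    ]
```

```bash
python3 -m crank '{"grip":[0,0,0,0,0,0,0,0,0,0,0,0,0,0,0,0,0,0,0,0],"slide":[[0,0,5],[2,2,10],[5,5,15],[6.4,9,17],[7.4,14,17],[8.4,19,17],[9.4,24,17],[10.4,29,17],[11.4,34,17],[12.4,39,17],[13.4,44,17],[14.4,48.8,17],[15.6,53.6,17],[16.8,58.4,17],[18,63.2,17],[19.2,68,17],[20.4,72.8,17],[21.6,77.6,17],[22.8,82.4,17],[24,87,17]],"roll":[8,16,24,32,40,48,56,64,72,80,88,96,104,112,113.5,113.5,113.5,113.5,113.5,113.5]}' 60
python3 -m crank '{"grip":[0,0,0,0,0],"slide":[[1.5,6,0],[2.4,10.3,0],[2.4,10.3,0],[2.4,10.3,0],[2.4,10.3,0]],"roll":[0,0,0,0,0]}'
python3 -c "
from h import *;st()
from rig import manip
d=manip.get_image('wrist');cv2.imwrite('pics/w1.png',d['frame'][:,:,::-1]);np.savez('pics/w1.npz',**d)"
```

```text
clock: 2.1
position: [0.4674, 0.3317, 0.4009]
ee_rot: [0.658, 0.258, 0.658, -0.258]
contact_force: [0.5, -0.9, 1.0]
width: 0.0
clock: 2.6
position: [0.4914, 0.4315, 0.4012]
ee_rot: [0.658, 0.258, 0.658, -0.259]
contact_force: [-0.5, -0.6, 0.3]
width: 0.0003
t 2.6 p [0.4914 0.4315 0.4012] yaw_y 47.18 xaxis [-0.0006 -0.0014 -1.    ] F [-0.4587 -0.5627  0.2647] w 0.00033842192331025957 q [ 0.6147  0.3694  0.9608 -0.0008  1.8126 -0.2089]
```

View pics/w1.png

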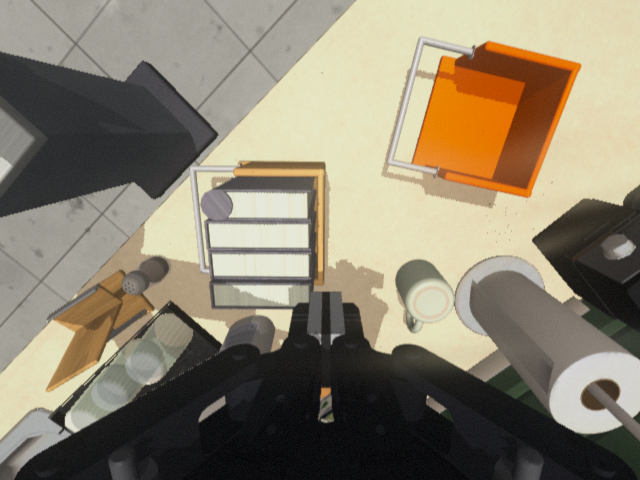

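Wrist view: the binder (spine cap at (217,205)) is the top one in the picture, its back edge at column ~312, rows 193–219. Next I refine its pose from this.

```bash
python3 - <<'E'
from h import *
W=np.load("pics/w1.npz")
for n,p,z in[("cap",(217,205),.2),("bk1",(313,192),.2),("bk2",(313,219),.2),("railTop",(194,170),.074),("railBot",(205,271),.074),("lastbk",(313,306),.195),("lastfr",(214,307),.195)]:
    print(n,ray(p,z,W))
d=ray((313,205.5),.2,W)-ray((217,205),.2,W);print(np.linalg.norm(d),np.degrees(np.arctan2(d[1],d[0])))
g=cv2.cvtColor(W["frame"],cv2.COLOR_RGB2GRAY)
print(g[175:315:2,290].tolist())
print(g[205,195:335:2].tolist())
E
```

```text
cap [0.4137 0.3583 0.2   ]
bk1 [0.4688 0.4368 0.2   ]
bk2 [0.4885 0.4182 0.2   ]
railTop [0.3541 0.3247 0.074 ]
railBot [0.4585 0.2278 0.074 ]
lastbk [0.5605 0.3498 0.195 ]
lastfr [0.4875 0.2691 0.195 ]
0.09483197394392387 46.909437535331676
[166, 83, 84, 84, 85, 88, 83, 100, 125, 189, 225, 227, 226, 226, 226, 225, 228, 227, 227, 227, 228, 203, 124, 103, 132, 228, 228, 229, 229, 228, 229, 229, 229, 229, 230, 229, 186, 119, 91, 139, 227, 230, 227, 229, 229, 229, 228, 229, 230, 228, 226, 114, 104, 72, 114, 193, 206, 163, 163, 164, 161, 160, 161, 158, 158, 150, 81, 162, 221, 221]
[212, 169, 147, 142, 132, 138, 139, 140, 137, 134, 135, 137, 144, 144, 138, 141, 129, 132, 133, 211, 227, 230, 229, 229, 228, 229, 227, 229, 226, 225, 225, 229, 229, 230, 230, 230, 225, 229, 230, 230, 229, 229, 229, 228, 228, 229, 229, 225, 230, 227, 228, 229, 230, 229, 227, 225, 156, 97, 76, 78, 132, 118, 193, 193, 136, 161, 165, 218, 224, 221]
```

```bash
python3 -m crank '{"grip":[0,0,0,0],"slide":[[0.6,1.7,0],[0.6,1.7,-4],[0.6,1.7,-8],[0.6,1.7,-8]],"roll":[0,0,0,0]}'
python3 -m crank '{"grip":[0,0,0],"slide":[[0,0,0],[0,0,0],[0,0,0]],"roll":[0,0,0]}'
```

```text
clock: 3.05
position: [0.4944, 0.4454, 0.3153]
ee_rot: [0.656, 0.254, 0.661, -0.263]
contact_force: [-0.2, -0.2, -0.8]
width: 0.0001
clock: 3.35
position: [0.4988, 0.45, 0.3249]
ee_rot: [0.66, 0.26, 0.657, -0.256]
contact_force: [-0.3, 0.0, 0.3]
width: 0.0001
```

```bash
python3 -m crank '{"grip":[0,0,0,0,0,0],"slide":[[0,0,-4],[0,0,-8],[0,0,-12],[0,0,-13.6],[0,0,-13.6],[0,0,-13.6]],"roll":[0,0,0,0,0,0]}'
python3 -m crank '{"grip":[0,0,0,0,0,0],"slide":[[-0.5,-0.54,0],[-1,-1.08,0],[-1.3,-1.4,0],[-1.6,-1.73,0],[-1.9,-2.05,0.3],[-1.9,-2.05,0.3]],"roll":[0,0,0,0,0,0]}'
```

```text
clock: 3.95
position: [0.4988, 0.4504, 0.1872]
ee_rot: [0.659, 0.259, 0.658, -0.257]
contact_force: [0.0, 0.2, 0.7]
width: -0.0
clock: 4.55
position: [0.4783, 0.4287, 0.1891]
ee_rot: [0.659, 0.258, 0.658, -0.258]
contact_force: [1.4, 1.0, 0.2]
width: 0.0001
```

```bash
python3 -m crank '{"grip":[0,0,0,0,0,0,0,0],"slide":[[-0.68,-0.73,0.4],[-1.36,-1.47,0.8],[-2.04,-2.2,1.2],[-2.72,-2.94,1.5],[-3.4,-3.67,1.8],[-4.08,-4.4,2],[-4.08,-4.4,2],[-4.08,-4.4,2]],"roll":[0,0,0,0,0,0,0,0]}'
python3 - <<'E'
from h import *
from rig import manip
d=manip.get_image("side");cv2.imwrite("pics/s2.png",cv2.resize(d["frame"][200:340,260:420,::-1],(640,560),interpolation=cv2.INTER_CUBIC))
E
```

```text
clock: 5.35
position: [0.4377, 0.3849, 0.2083]
ee_rot: [0.658, 0.258, 0.658, -0.258]
contact_force: [0.3, 0.5, -0.3]
width: -0.0003
```

View pics/s2.png

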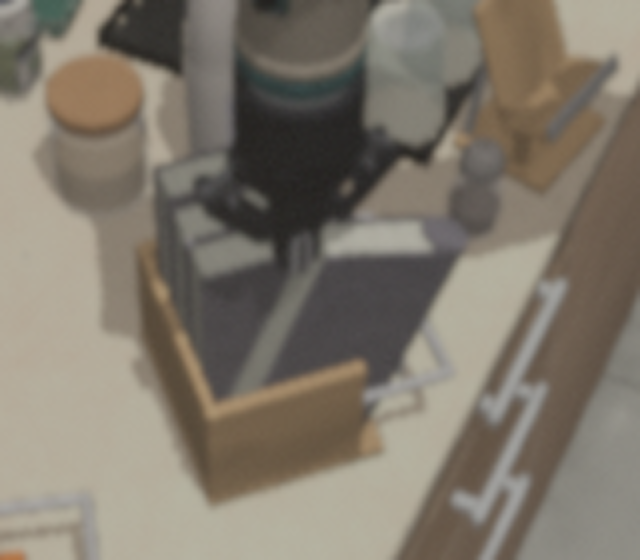

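The side crop shows the binder tipping as intended, with the finger on its back edge near (315,258) and the neighbours upright. I continue past the balance point.

```bash
python3 -m crank '{"grip":[0,0,0,0,0,0,0,0,0,0],"slide":[[-0.5,-0.54,0.3],[-1,-1.08,0.5],[-1.5,-1.62,0.6],[-2,-2.16,0.7],[-2.5,-2.7,0.7],[-3,-3.24,0.7],[-3.5,-3.78,0.7],[-4,-4.32,0.7],[-4,-4.32,0.7],[-4,-4.32,0.7]],"roll":[0,0,0,0,0,0,0,0,0,0]}'
python3 - <<'E'
from h import *
from rig import manip
for n in("side","top"):
    d=manip.get_image(n);np.savez(f"pics/{n}3.npz",**d);
    c=d["frame"][200:340,260:420] if n=="side" else d["frame"][210:350,200:360]
    cv2.imwrite(f"pics/{n}3.png",cv2.resize(c[:,:,::-1],(400,350),interpolation=cv2.INTER_CUBIC))
cv2.imwrite("pics/m3.png",np.hstack([cv2.imread(f"pics/{n}3.png") for n in("side","top")]))
E
```

```text
clock: 6.4
position: [0.3979, 0.3419, 0.2155]
ee_rot: [0.658, 0.258, 0.658, -0.258]
contact_force: [0.2, -0.5, -0.5]
width: 0.0002
```

View pics/m3.png

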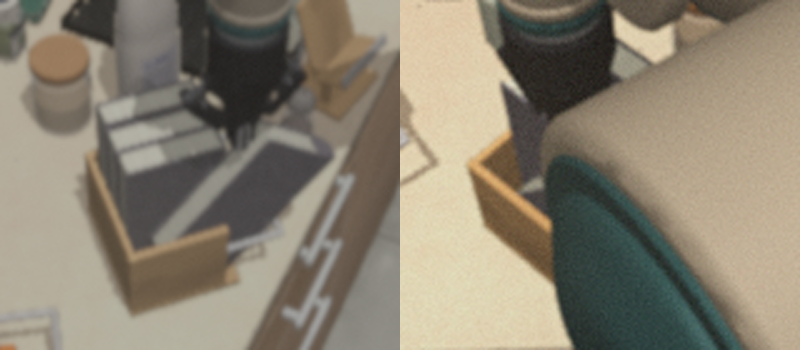

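```bash
python3 - <<'E'
from h import *
S3=np.load("pics/side3.npz")
rx=np.array([.680,.733,0]);ry=np.array([-.733,.680,0]);rk=np.array([.477,.3525,0])
o=-S3["R"].T@S3["t"]
for n,p in[("backtop",(272,138)),("fronttop",(331,156)),("backlow",(176,240))]:
    px=(260+p[0]*.4,200+p[1]*.4);d=S3["R"].T@np.linalg.solve(S3["K"],[*px,1])
    X=o+d*((rk+.066*ry-o)@ry)/(d@ry);print(n,X,"rack x",(X-rk)@rx*1000,"z",X[2]*1000)
print(proj(rk-.093*rx+.066*ry+[0,0,.226],S3),proj(rk-.177*rx+.066*ry+[0,0,.1555],S3))
E
```

```text
backtop [0.3664 0.3303 0.2266] rack x -91.44681044113254 z 226.57531305573985
fronttop [0.3179 0.278  0.167 ] rack x -162.84185296039914 z 167.00201467520137
backlow [0.4349 0.4041 0.1017] rack x 9.160091390664544 z 101.67831237056913
[369.3475 255.182 ] [396.8107 263.679 ]
```

The binder leans at about 40°: back-top corner measured at rack x −91, z 227, where −93, 226 was predicted. Now I retract up, turn the jaws, open, and go above the grasp point.

```bash
python3 -m crank '{"grip":[0,0,0,0,0.5,1,1,1,1,1,1,1,1,1,1,1,1],"slide":[[0.3,0.3,3],[0.3,0.3,7],[0,0,11],[-1,-1,14],[-2,-2,14],[-3,-3,14],[-4.2,-4.6,14],[-4.2,-4.6,14],[-4.2,-4.6,14],[-4.2,-4.6,14],[-4.2,-4.6,14],[-4.2,-4.6,14],[-4.2,-4.6,14],[-4.2,-4.6,14],[-4.2,-4.6,14],[-4.2,-4.6,14],[-4.2,-4.6,14]],"roll":[0,0,-8,-16,-24,-32,-40,-48,-56,-64,-72,-80,-88,-90,-90,-90,-90]}'
python3 -c "
from h import *;st()
from rig import manip
d=manip.get_image('wrist');cv2.imwrite('pics/w4.png',d['frame'][:,:,::-1]);np.savez('pics/w4.npz',**d)"
```

```text
clock: 8.2
position: [0.3559, 0.2959, 0.3553]
ee_rot: [0.283, 0.648, 0.283, -0.648]
contact_force: [0.4, 0.9, -0.2]
width: 0.0853
t 8.2 p [0.3559 0.2959 0.3553] yaw_y -42.76 xaxis [ 0.0001 -0.0001 -1.    ] F [ 0.3566  0.8536 -0.2119] w 0.08529740210519207 q [ 0.5432  0.0552  1.4809 -0.0001  1.6055  1.2894]
```

View pics/w4.png

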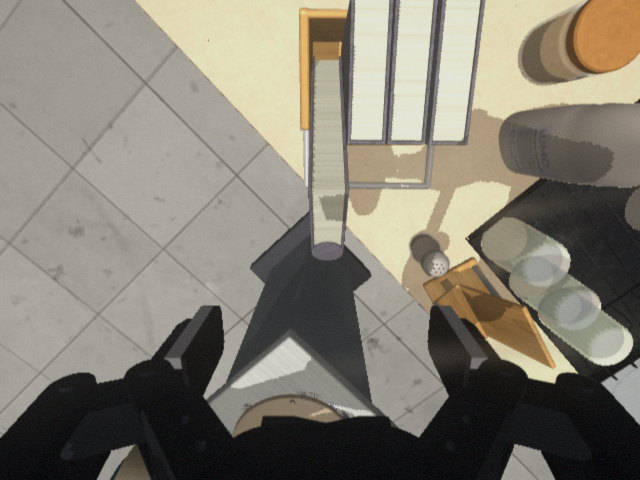

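Wrist view: the binder leans forward with its spine cap at (328,250), centred between the jaws, which stand at columns 222 and 430; the other three books stand. I descend and grip.

```bash
python3 -m crank '{"grip":[1,1,1,1,1,1,1,0.2,0.2,0.2,0.2,0.2,0.2,0.2],"slide":[[0,0,-4],[0,0,-8],[0,0,-12],[0,0,-16],[0,0,-18.5],[0,0,-19.5],[0,0,-19.5],[0,0,-19.5],[0,0,-19.5],[0,0,-19.5],[0,0,-19.5],[0,0,-19.5],[0,0,-19.5],[0,0,-19.5]],"roll":[0,0,0,0,0,0,0,0,0,0,0,0,0,0]}' 40
```

```text
clock: 9.65
position: [0.3563, 0.2962, 0.1612]
ee_rot: [0.283, 0.649, 0.283, -0.647]
contact_force: [-1.7, 0.5, 6.2]
width: 0.0313
```

```bash
python3 -m crank '{"grip":[0.2,0.2,0.2,0.2,0.2,0.2,0.2,0.2,0.2,0.2,0.2,0.2],"slide":[[0,0,1],[0,0,3],[0,0,5],[0,0,7],[0,0,9],[0,0,11],[0,0,13],[0,0,15],[0,0,17],[0,0,19],[0,0,19],[0,0,19]],"roll":[0,0,0,0,0,0,0,0,0,0,0,0]}'
python3 - <<'E'
from h import *
from rig import manip
st()
d=manip.get_image("side");np.savez("pics/side5.npz",**d);a=d["frame"][130:330,230:430]
e=manip.get_image("wrist");np.savez("pics/w5.npz",**e);b=cv2.resize(e["frame"],(400,300))
c=np.zeros((400,800,3),np.uint8);c[:,:400]=cv2.resize(a,(400,400),interpolation=cv2.INTER_CUBIC);c[:300,400:]=b
cv2.imwrite("pics/m5.png",c[:,:,::-1])
E
```

```text
clock: 10.85
position: [0.3552, 0.2954, 0.3494]
ee_rot: [-0.283, -0.647, -0.283, 0.649]
contact_force: [-0.9, -0.5, -5.0]
width: 0.0319
t 10.85 p [0.3552 0.2954 0.3494] yaw_y -42.79 xaxis [-0.0017 -0.0013 -1.    ] F [-0.8727 -0.4609 -4.9838] w 0.03190626786692343 q [ 0.5432  0.056   1.4939 -0.0002  1.5938  1.29  ]
```

View pics/m5.png

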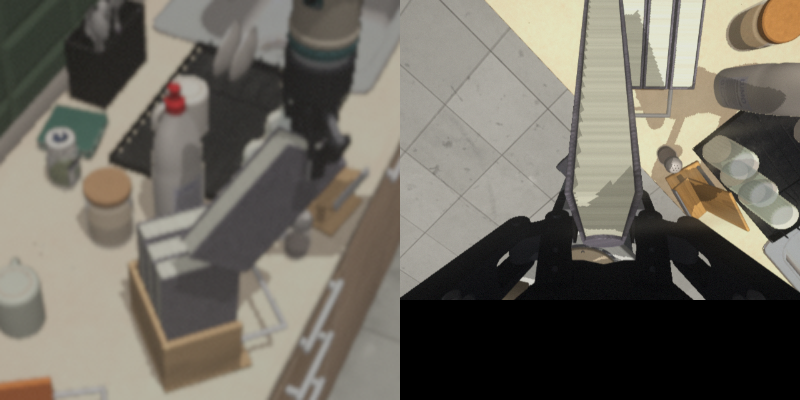

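Side crop: the binder is held clear above the row, still leaning, with its back edge running from (300,140) to (205,262). I measure its lean. The wrist view shows the gripped top and the other books standing.

```bash
python3 - <<'E'
from h import *
C=np.load("pics/side5.npz")
rx=np.array([.680,.733,0]);ry=np.array([-.733,.680,0]);tc=np.array([.3552,.2954,.3494])
o=-C["R"].T@C["t"]
for n,p in[("backtop",(303,145)),("backlow",(207,262)),("footfront",(265,268))]:
    px=(230+p[0]*.5,130+p[1]*.5);d=C["R"].T@np.linalg.solve(C["K"],[*px,1])
    X=o+d*((tc+.016*ry-o)@ry)/(d@ry);print(n,(X-tc)@rx*1000,(X-tc)[2]*1000)
im=cv2.resize(C["frame"][160:280,310:410,::-1],(500,600),interpolation=cv2.INTER_CUBIC);cv2.imwrite("pics/c5.png",im)
E
```

```text
backtop 15.642912483954388 53.57241704281862
backlow 127.48535153775187 -104.26275128363166
footfront 48.68467593814285 -150.39532879566846
```

View pics/c5.png

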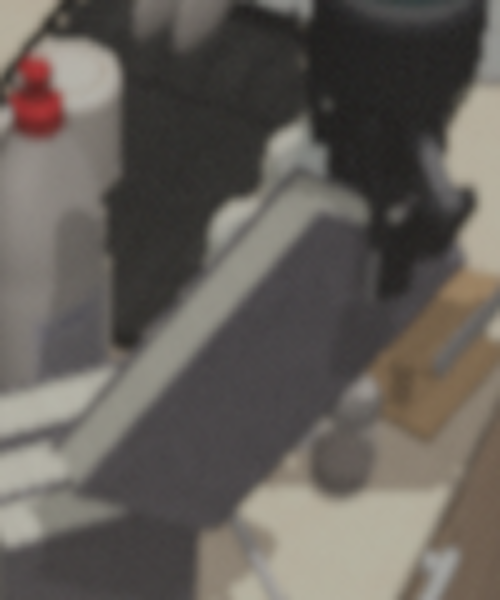

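```bash
python3 - <<'E'
from h import *
C=np.load("pics/side5.npz")
rx=np.array([.680,.733,0]);ry=np.array([-.733,.680,0]);tc=np.array([.3552,.2954,.3494])
o=-C["R"].T@C["t"];Y=[]
for n,p in[("backtop",(320,212)),("backlow",(78,488)),("footfront",(208,526))]:
    px=(310+p[0]*.2,160+p[1]*.2);d=C["R"].T@np.linalg.solve(C["K"],[*px,1])
    X=o+d*((tc+.016*ry-o)@ry)/(d@ry);Y.append([(X-tc)@rx*1000,(X-tc)[2]*1000]);print(n,Y[-1])
Y=np.array(Y);e=Y[0]-Y[1];print(np.linalg.norm(e),"lean",90-np.degrees(np.arctan2(e[1],-e[0])) )
f=Y[1]-Y[2];print(np.linalg.norm(f),np.degrees(np.arctan2(f[1],f[0])))
E
```

```text
backtop [np.float64(34.41610291932089), np.float64(60.299147726754654)]
backlow [np.float64(147.8294498828862), np.float64(-82.67677635866694)]
footfront [np.float64(78.68597390185982), np.float64(-142.00122769194672)]
182.49575923171005 lean 38.422642597497166
91.10549268147038 40.629282769116074
```

Lean is about 39.5° and the binder is rigid in the grip (edge lengths 182 and 91 mm against about 190 and 94 expected). I lift a bit more, then carry it to the stand with a 33° roll.

```bash
python3 -m crank '{"grip":[0.2,0.2,0.2,0.2,0.2,0.2,0.2,0.2,0.2,0.2,0.2,0.2,0.2,0.2,0.2,0.2,0.2,0.2],"slide":[[0,0,2],[0,0,4],[-0.5,-1,5],[-1,-3,5],[-1,-6,5],[-1,-9,5],[-1,-12,5],[-0.8,-15,5],[-0.6,-18,5],[-0.3,-21,5],[0,-24,5],[0.2,-27,4],[0.4,-30,3],[0.6,-33,1],[0.7,-35,-1],[0.7,-36,-3],[0.7,-36,-3],[0.7,-36,-3]],"roll":[0,0,0,2,5,8,11,14,17,20,23,26,29,31,33,33,33,33]}'
python3 - <<'E'
from h import *
from rig import manip
s=st();p=s["position"]
o=np.array([.394,.035]);d=p[:2]-o;print("u",d@[.985,-.170],"s",d@[.170,.985])
for n in("wrist","side"):
    e=manip.get_image(n);np.savez(f"pics/{n}6.npz",**e);cv2.imwrite(f"pics/{n}6.png",e["frame"][:,:,::-1])
C=np.load("pics/side6.npz")
# expected pixels: foot tip, back-low corner, TCP ; rest origin ends
tip=np.array([*p[:2],p[2]]);yy=np.array([.170,.985,0])
print("tip",proj(tip+.0685*yy+[0,0,-.151],C),"backlow",proj(tip+.153*yy+[0,0,-.08],C))
a=cv2.resize(C["frame"][130:270,340:460,::-1],(480,560),interpolation=cv2.INTER_CUBIC)
T6=cv2.resize(e["frame"][:1,:1],(1,1))
cv2.imwrite("pics/c6.png",a)
E
```

```text
clock: 12.75
position: [0.362, -0.0639, 0.3201]
ee_rot: [-0.455, -0.541, -0.456, 0.541]
contact_force: [-0.4, 0.3, -3.2]
width: 0.0314
t 12.75 p [ 0.362  -0.0639  0.3201] yaw_y -9.84 xaxis [-0.0013  0.0009 -1.    ] F [-0.3585  0.3031 -3.1593] w 0.03143134437010024 q [-0.365  -0.0898  1.7059  0.0004  1.5271 -0.1933]
u -0.01476026951707841 s -0.10282205437101316
tip [408.7537 190.754 ] backlow [396.6936 188.6876]
```

View pics/c6.png

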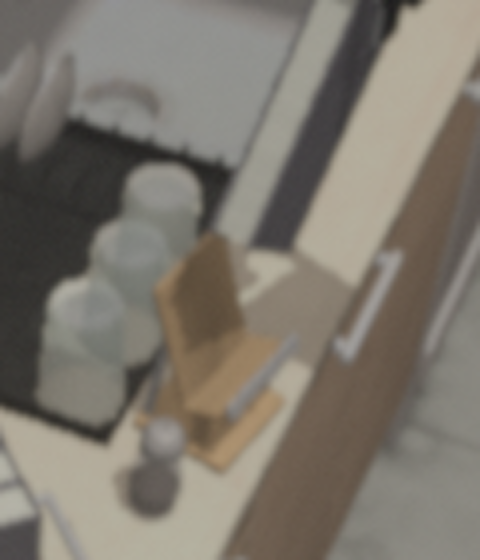

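The side crop shows the leaning binder's foot at about (255,238), i.e. side px ~(403,190), hovering behind and above the stand. The rays predict (397–409, 189–191), so they agree. I lower to near contact.

```bash
python3 -m crank '{"grip":[0.2,0.2,0.2,0.2,0.2,0.2,0.2],"slide":[[0,0,-2],[0,0,-5],[0,0,-8],[0,0,-9.5],[0,0,-10],[0,0,-10],[0,0,-10]],"roll":[0,0,0,0,0,0,0]}'
python3 -m crank '{"grip":[0.2,0.2,0.2,0.2],"slide":[[0,0,-0.3],[0,0,-0.7],[0,0,-0.7],[0,0,-0.7]],"roll":[0,0,0,0]}'
python3 -m crank '{"grip":[0.2,0.2,0.2,0.2],"slide":[[0,0,-0.3],[0,0,-0.4],[0,0,-0.4],[0,0,-0.4]],"roll":[0,0,0,0]}'
```

```text
clock: 13.55
position: [0.364, -0.0643, 0.2217]
ee_rot: [0.457, 0.541, 0.455, -0.54]
contact_force: [-0.4, -0.0, -4.4]
width: 0.0315
clock: 13.95
position: [0.3635, -0.0645, 0.2139]
ee_rot: [0.456, 0.541, 0.455, -0.541]
contact_force: [1.1, -1.4, -1.0]
width: 0.0317
clock: 14.35
position: [0.3639, -0.0658, 0.2124]
ee_rot: [-0.458, -0.541, -0.454, 0.541]
contact_force: [-3.4, -3.8, 16.5]
width: 0.0316
```

```bash
python3 -m crank '{"grip":[0.2,0.2,0.2,0.2,0.2,0.2,0.2,0.2],"slide":[[0,0,0.2],[0.1,0.6,0.5],[0.2,1.2,0.7],[0.3,1.8,0.9],[0.42,2.45,1.1],[0.5,3,1.2],[0.5,3,1.2],[0.5,3,1.2]],"roll":[0,0,0,0,0,0,0,0]}' 20
python3 -m crank '{"grip":[0.2,0.2,0.2,0.2,0.2],"slide":[[0.1,0.6,0.1],[0.2,1.2,0.2],[0.33,2,0.3],[0.33,2,0.3],[0.33,2,0.3]],"roll":[0,0,0,0,0]}'
python3 - <<'E'
from h import *
from rig import manip
s=st();e=manip.get_image("side");np.savez("pics/side7.npz",**e)
cv2.imwrite("pics/c7.png",cv2.resize(e["frame"][130:270,340:460,::-1],(480,560),interpolation=cv2.INTER_CUBIC))
E
```

```text
clock: 15.15
position: [0.3677, -0.034, 0.2212]
ee_rot: [-0.456, -0.541, -0.456, 0.541]
contact_force: [-0.1, -0.2, -4.0]
width: 0.0314
clock: 15.65
position: [0.3711, -0.0139, 0.2244]
ee_rot: [-0.456, -0.541, -0.456, 0.541]
contact_force: [0.5, -0.0, -4.3]
width: 0.0317
t 15.65 p [ 0.3711 -0.0139  0.2244] yaw_y -9.73 xaxis [ 0.0001 -0.0003 -1.    ] F [ 0.4818 -0.0352 -4.348 ] w 0.03171605599128703 q [-0.2252 -0.0348  1.893  -0.0003  1.2833 -0.0552]
```

View pics/c7.png

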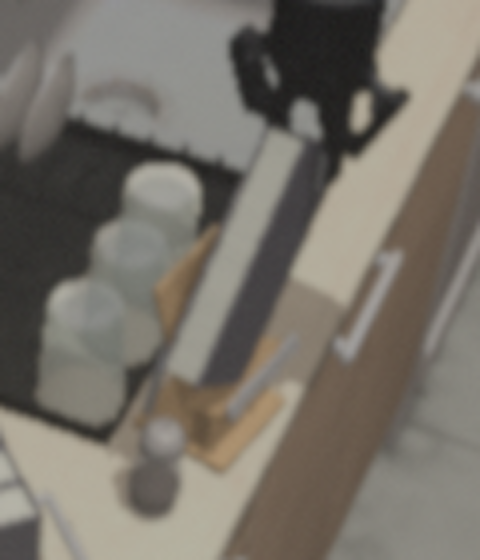

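The crop shows the binder over the ledge, its back face strip running from (285,135) to (185,380), and its lean has to be computed. The force reading says it hangs free of the ledge.

```bash
cat >> h.py <<'E'
RX=np.array([.985,-.170,0]);RY=np.array([.170,.985,0]);RO=np.array([.394,.035,0])
def onplane(px,u,C):
    o=-C["R"].T@C["t"];d=C["R"].T@np.linalg.solve(C["K"],[*px,1])
    X=o+d*((u-(o-RO)@RX)/(d@RX));return np.array([(X-RO)@RY*1000,X[2]*1000])
E
python3 - <<'E'
from h import *
C=np.load("pics/side7.npz");p=np.array([.3711,-.0139,.2244])
u=(p-RO)@RX;print("TCP u,s",u,(p-RO)@RY)
t=onplane((416.3,165),u-.016,C);b=onplane((390.8,226.3),u-.016,C);print(t,b,np.linalg.norm(t-b),"lean",np.degrees(np.arctan2(b[0]-t[0],t[1]-b[1])))
E
```

```text
TCP u,s -0.01424350000000003 -0.0520595
[-19.3029 285.563 ] [ 85.105  127.6918] 189.27305092200754 lean 33.478597020055936
```

Lean is 33.5°, so the ledge pivot mostly slid: the pads hold even at 20 N. A better stop is the side edge of the stand's fixed back plate. With the binder's rear foot edge against it at about z = 0.12, moving the hand +y will upright the binder in the grip.

```bash
python3 -m crank '{"grip":[0.2,0.2,0.2,0.2,0.2,0.2,0.2,0.2,0.2,0.2,0.2,0.2,0.2,0.2,0.2,0.2],"slide":[[0,0,3],[0,0,7],[0,0,11],[0,0,13],[0.4,-4,13],[0.8,-8,13],[1.2,-12,13],[1.5,-15.8,13],[1.5,-15.8,13],[1.5,-15.8,9],[1.5,-15.8,5],[1.5,-15.8,2],[1.5,-15.8,0],[1.5,-15.8,0],[1.5,-15.8,0],[1.5,-15.8,0]],"roll":[0,0,0,0,0,0,0,0,0,0,0,0,0,0,0,0]}' 25
python3 - <<'E'
from h import *
from rig import manip
s=st();p=s["position"];print((p-RO)@RX,(p-RO)@RY)
e=manip.get_image("side");np.savez("pics/side8.npz",**e)
e=manip.get_image("top");np.savez("pics/top8.npz",**e)
E
```

```text
clock: 17.3
position: [0.3872, -0.1727, 0.2259]
ee_rot: [0.457, 0.541, 0.454, -0.54]
contact_force: [-0.5, 0.5, -3.9]
width: 0.0315
t 17.3 p [ 0.3872 -0.1727  0.2259] yaw_y -9.79 xaxis [ 0.0028 -0.0017 -1.    ] F [-0.4966  0.5468 -3.8896] w 0.03151806199194793 q [-0.5841  0.0468  1.8066  0.0001  1.2849 -0.4133]
0.02857618994780112 -0.2057634961340727
```

```bash
python3 -m crank '{"grip":[0.2,0.2,0.2,0.2,0.2,0.2,0.2],"slide":[[0.17,1,0],[0.34,2,0],[0.5,3,0],[0.68,4,0],[0.85,5,0],[1.02,6,0],[1.02,6,0]],"roll":[0,0,0,0,0,0,0]}'
python3 - <<'E'
from h import *
from rig import manip
s=st();p=s["position"];print((p-RO)@RX,(p-RO)@RY)
e=manip.get_image("side");np.savez("pics/side9.npz",**e)
cv2.imwrite("pics/c9.png",cv2.resize(e["frame"][110:250,350:470,::-1],(480,560),interpolation=cv2.INTER_CUBIC))
E
```

```text
clock: 18.1
position: [0.3974, -0.1122, 0.2255]
ee_rot: [0.457, 0.541, 0.454, -0.54]
contact_force: [0.1, -3.8, -2.6]
width: 0.0314
t 18.1 p [ 0.3974 -0.1122  0.2255] yaw_y -9.71 xaxis [ 0.0034 -0.0028 -1.    ] F [ 0.0749 -3.8073 -2.5623] w 0.03141052587997404 q [-0.443   0.0291  1.8263 -0.0012  1.2818 -0.2732]
0.028363033606107053 -0.1443772675886264
```

View pics/c9.png

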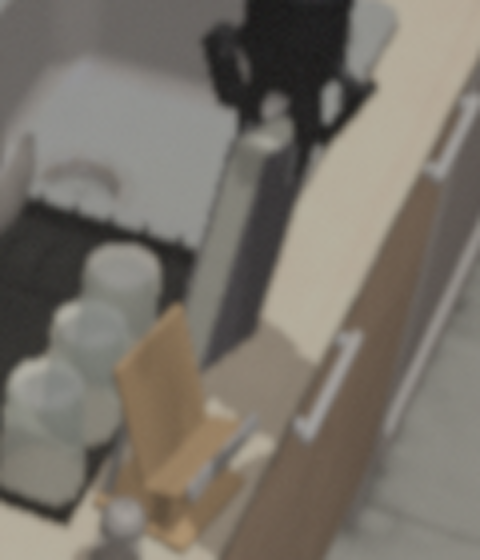

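The pivot works: the binder's strip now runs (265,135)→(205,355), steeper than before, with a 3.8 N push against the plate. I continue to upright.

```bash
python3 -m crank '{"grip":[0.2,0.2,0.2,0.2,0.2,0.2,0.2],"slide":[[0.17,1,0],[0.34,2,0],[0.5,3,0],[0.68,4,0],[0.76,4.5,0],[0.76,4.5,0],[0.76,4.5,0]],"roll":[0,0,0,0,0,0,0]}'
python3 - <<'E'
from h import *
from rig import manip
s=st();p=s["position"];print((p-RO)@RX,(p-RO)@RY)
e=manip.get_image("side");np.savez("pics/side10.npz",**e)
cv2.imwrite("pics/c10.png",cv2.resize(e["frame"][110:250,350:470,::-1],(480,560),interpolation=cv2.INTER_CUBIC))
E
```

```text
clock: 18.85
position: [0.4038, -0.0663, 0.224]
ee_rot: [0.455, 0.541, 0.456, -0.541]
contact_force: [0.8, -2.6, -3.3]
width: 0.0318
t 18.85 p [ 0.4038 -0.0663  0.224 ] yaw_y -9.78 xaxis [-0.0004  0.0017 -1.    ] F [ 0.8085 -2.5572 -3.2507] w 0.0317889330389182 q [-0.3345  0.027   1.8324  0.0016  1.2831 -0.1642]
0.026829526525678722 -0.09808207221492382
```

View pics/c10.png

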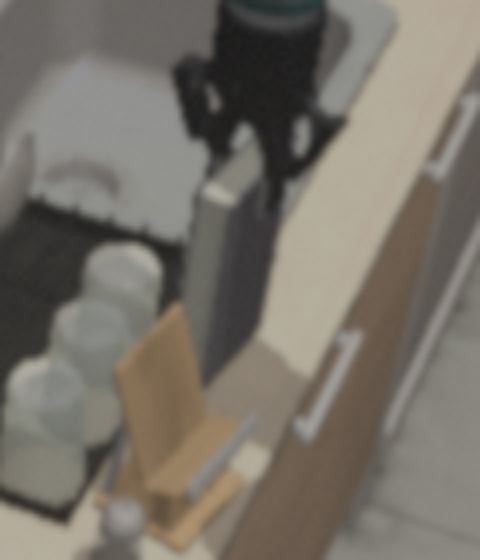

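```bash
python3 - <<'E'
from h import *
C=np.load("pics/side10.npz");p=np.array([.4038,-.0663,.224]);u=(p-RO)@RX;s=(p-RO)@RY*1000
for a,b in[((235,202),(205,386)),((236,202),(203,384))]:
    q=lambda c:(350+c[0]/4,110+c[1]/4)
    t=onplane(q(a),u-.016,C);b=onplane(q(b),u-.016,C);print(t-[s,224],b-[s,224],np.linalg.norm(t-b),"lean",np.degrees(np.arctan2(b[0]-t[0],t[1]-b[1])))
# projected vertical at expected upright pose
for z in(.224-.155,.224+.035):
    X=RO+RX*(u-.016)+RY*(s/1000+.054);X[2]=z;x=proj(X,C);print("exp upright",(x-[350,110])*4)
E
```

```text
[41.404  32.5669] [  41.2625 -153.5454] 186.1124055195117 lean -0.04356768588743679
[39.6799 31.4238] [  45.6424 -147.8405] 179.36341064231542 lean 1.9050161950334268
exp upright [196.5035 396.5435]
exp upright [226.5681 208.4982]
```

Upright to within 0–2°. I shift off the plate, lift, carry over the ledge, and lower to just above it.

```bash
python3 -m crank '{"grip":[0.2,0.2,0.2,0.2,0.2,0.2,0.2,0.2,0.2,0.2,0.2,0.2,0.2,0.2,0.2],"slide":[[-0.1,-0.6,0],[-0.1,-0.6,2],[-0.1,-0.6,5],[-0.1,-0.6,8],[-0.1,-0.6,11.5],[-0.5,2,12],[-1,5,12],[-1.6,8,12],[-2.3,10.7,12],[-2.3,10.7,12],[-2.3,10.7,9],[-2.3,10.7,5],[-2.3,10.7,2.5],[-2.3,10.7,2],[-2.3,10.7,2]],"roll":[0,0,0,0,0,0,0,0,0,0,0,0,0,0,0]}'
python3 - <<'E'
from h import *
from rig import manip
s=st();p=s["position"];print("u,s",(p-RO)@RX,(p-RO)@RY)
e=manip.get_image("side");np.savez("pics/side11.npz",**e)
f=manip.get_image("top");np.savez("pics/top11.npz",**f)
g=lambda i:cv2.resize(i[:,:,::-1],(400,467),interpolation=cv2.INTER_CUBIC)
cv2.imwrite("pics/c11.png",np.hstack([g(e["frame"][120:260,345:465]),g(f["frame"][220:360,360:480])]))
E
```

```text
clock: 20.4
position: [0.3806, 0.0395, 0.2439]
ee_rot: [-0.455, -0.541, -0.456, 0.541]
contact_force: [1.0, -0.7, -4.1]
width: 0.0316
t 20.4 p [0.3806 0.0395 0.2439] yaw_y -9.85 xaxis [-0.002   0.0006 -1.    ] F [ 0.9939 -0.6703 -4.1024] w 0.03164744394919236 q [-0.0793 -0.0287  1.8372  0.0005  1.335   0.0924]
u,s -0.013981800305497316 0.0021842018015374807
```

View pics/c11.png

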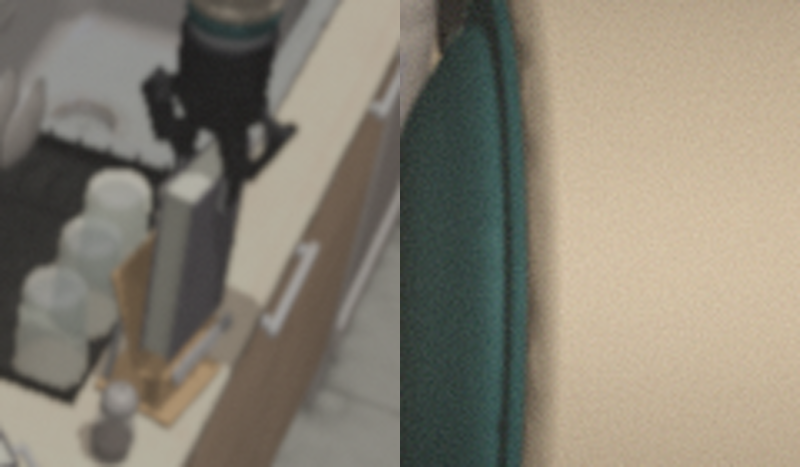

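The side crop shows the binder upright between back plate and lip, its foot at about (165,350); the top view is blocked by the arm. I lower to contact.

```bash
python3 -m crank '{"grip":[0.2,0.2,0.2,0.2,0.2],"slide":[[0,0,-0.5],[0,0,-1],[0,0,-1.6],[0,0,-1.6],[0,0,-1.6]],"roll":[0,0,0,0,0]}'
python3 -m crank '{"grip":[0.2,0.2,0.2,0.2],"slide":[[0,0,-0.2],[0,0,-0.4],[0,0,-0.4],[0,0,-0.4]],"roll":[0,0,0,0]}'
python3 -m crank '{"grip":[0.2,0.2,0.2,0.2],"slide":[[0,0,-0.2],[0,0,-0.4],[0,0,-0.4],[0,0,-0.4]],"roll":[0,0,0,0]}'
```

```text
clock: 21.0
position: [0.3808, 0.0399, 0.2282]
ee_rot: [-0.455, -0.541, -0.456, 0.541]
contact_force: [-0.7, 0.7, -4.5]
width: 0.0313
clock: 21.4
position: [0.3809, 0.0399, 0.2243]
ee_rot: [-0.456, -0.541, -0.456, 0.541]
contact_force: [-0.8, -0.5, -4.2]
width: 0.0317
clock: 21.8
position: [0.3812, 0.0399, 0.2209]
ee_rot: [0.456, 0.541, 0.455, -0.541]
contact_force: [-0.7, 1.6, 3.4]
width: 0.0313
```

Contact at TCP z ≈ 0.221, as expected for the ledge (the lip would give ~0.233). I open partly and let the rear finger lower the binder onto the back.

```bash
python3 -m crank '{"grip":[0.4,0.45,0.5,0.55,0.6,0.65,0.7,0.7,0.7,0.7,0.7,0.7,0.7,0.7,0.7,0.7],"slide":[[0,0,0.2],[0,0,0.2],[0,0,0.2],[0.3,-0.05,0.2],[0.7,-0.12,0.2],[1.2,-0.2,0.2],[1.7,-0.3,0.2],[2.2,-0.38,0.2],[2.7,-0.46,0.2],[3.2,-0.55,0.2],[3.7,-0.64,0.2],[4.2,-0.72,0.2],[4.7,-0.8,0.2],[5.2,-0.9,0.2],[5.4,-0.94,0.2],[5.4,-0.94,0.2]],"roll":[0,0,0,0,0,0,0,0,0,0,0,0,0,0,0,0]}'
python3 - <<'E'
from h import *
from rig import manip
s=st()
e=manip.get_image("side");np.savez("pics/side12.npz",**e)
cv2.imwrite("pics/c12.png",cv2.resize(e["frame"][120:260,345:465,::-1],(480,560),interpolation=cv2.INTER_CUBIC))
E
```

```text
clock: 23.4
position: [0.435, 0.0304, 0.2223]
ee_rot: [-0.455, -0.541, -0.456, 0.541]
contact_force: [0.0, 0.6, 0.2]
width: 0.0598
t 23.4 p [0.435  0.0304 0.2223] yaw_y -9.8 xaxis [-0.0003  0.     -1.    ] F [0.0307 0.5713 0.2422] w 0.05983949549887734 q [-0.09    0.0705  1.79    0.      1.2814  0.0809]
```

View pics/c12.png

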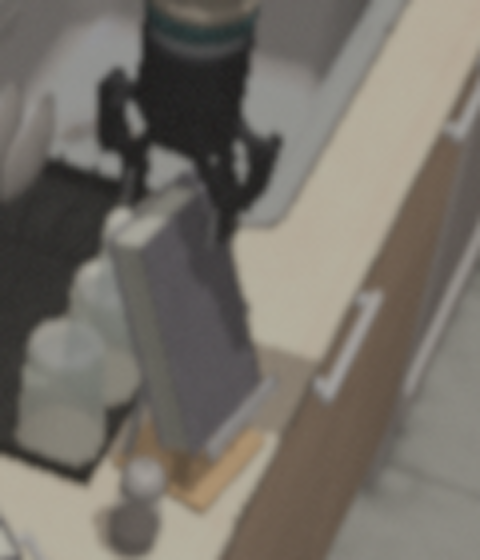

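The crop shows the binder leaning back on the rest, foot behind the lip, hand force zero. I retreat upward and check.

```bash
python3 -m crank '{"grip":[0.8,0.8,0.8,0.8,0.8,0.8,0.8,0.8,0.8,0.8,0.8,0.8,0.8],"slide":[[0,0,0],[0,0,0],[0,0,2],[0,0,5],[0,0,9],[0,0,14],[-1,-4,17],[-2,-9,17],[-4,-14,17],[-6,-19,17],[-8,-24,17],[-8,-29,17],[-8,-29,17]],"roll":[0,0,0,0,0,0,0,0,0,0,0,0,0]}'
python3 - <<'E'
from h import *
from rig import manip
st()
e=manip.get_image("side");np.savez("pics/side13.npz",**e)
f=manip.get_image("top");np.savez("pics/top13.npz",**f)
g=lambda i:cv2.resize(i[:,:,::-1],(400,467),interpolation=cv2.INTER_CUBIC)
cv2.imwrite("pics/c13.png",np.hstack([g(e["frame"][135:255,350:453]),g(f["frame"][220:345,370:477])]))
for n,C in(("side",e),("top",f)):
    o=np.load(f"pics/{n}0.npz")["frame"];r=(slice(180,330),slice(260,385)) if n=="side" else (slice(150,345),slice(220,385))
    cv2.imwrite(f"pics/{n}rack.png",C["frame"][r][:,:,::-1])
    for q in([(320,205),(285,232),(380,247)] if n=="side" else[(353,222),(322,213),(370,310)]):
        y,x=q[1],q[0];w=14;tm=o[y-w:y+w,x-w:x+w];se=C["frame"][y-w-8:y+w+8,x-w-8:x+w+8]
        m=cv2.matchTemplate(se,tm,cv2.TM_CCOEFF_NORMED);_,v,_,l=cv2.minMaxLoc(m);print(n,q,"shift",l[0]-8,l[1]-8,"score",round(v,2))
E
```

```text
clock: 24.75
position: [0.3538, -0.2639, 0.3918]
ee_rot: [-0.454, -0.541, -0.454, 0.543]
contact_force: [0.7, -0.4, -0.3]
width: 0.0683
t 24.75 p [ 0.3538 -0.2639  0.3918] yaw_y -10.11 xaxis [-0.0008 -0.002  -1.    ] F [ 0.6632 -0.389  -0.2542] w 0.06826919237428994 q [-0.7971  0.0164  1.4356 -0.002   1.6887 -0.6209]
side (320, 205) shift -1 0 score 0.96
side (285, 232) shift 0 0 score 1.0
side (380, 247) shift 0 0 score 0.99
top (353, 222) shift 0 0 score 0.92
top (322, 213) shift 0 0 score 0.99
top (370, 310) shift 0 0 score 1.0
```

View pics/c13.png

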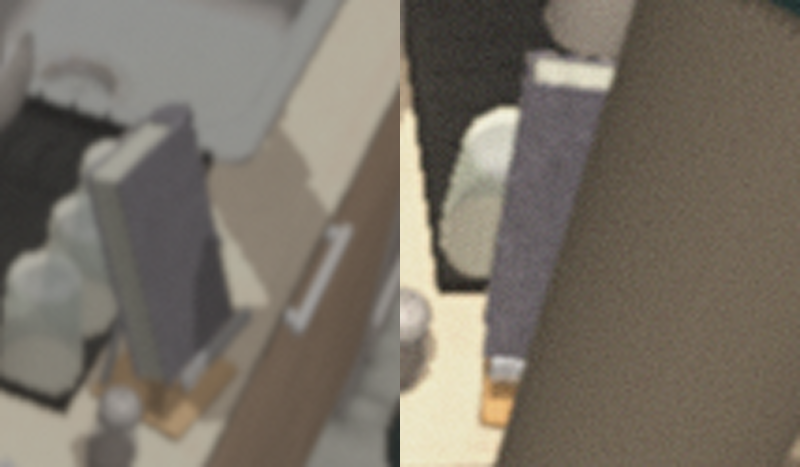

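```bash
python3 - <<'E'
from h import *
t,e1=tri((405.6,242.7),(377.8,182.6));b,e2=tri((393.3,316.3),(392.5,232.9))
c,s=np.cos(np.radians(20)),np.sin(np.radians(20))
for n,X,e in(("top",t,e1),("bot",b,e2)):
    d=X-RO;u=d@RX;y=d@RY;z=X[2]-.055;print(n,X,e,"rest x,y,z mm",np.array([u*c-z*s,y,u*s+z*c])*1000)
d=t-b;print(np.linalg.norm(d),"back lean",np.degrees(np.arctan2(d@RX,d[2])),"side lean",np.degrees(np.arctan2(d@RY,d[2])))
E
```

```text
top [0.4474 0.0775 0.2312] [0.05 0.03] rest x,y,z mm [-17.5961  50.9871 181.1122]
bot [0.3786 0.0894 0.0628] [1.03 0.65] rest x,y,z mm [-25.5757  50.9728  -1.0307]
0.1823293574117291 back lean 22.508512920846762 side lean 0.004841215481223301
```

```bash
python3 - <<'E'
from h import *
from rig import manip
o=T["frame"];c=np.load("pics/top13.npz")["frame"]
for x,y in((290,238),(277,225)):
    w=11;m=cv2.matchTemplate(c[y-w-8:y+w+8,x-w-8:x+w+8],o[y-w:y+w,x-w:x+w],cv2.TM_CCOEFF_NORMED);_,v,_,l=cv2.minMaxLoc(m);print("books",l[0]-8,l[1]-8,round(v,2))
print(manip.sign_off());st()
E
```

```text
books 0 0 1.0
books 0 0 1.0
the job is handed in; nothing more can be done
None
the job is handed in; nothing more can be done
```

The binder is on the recipe stand's ledge, leaning against the sloped back, and I handed the job in at about 25 s; no verdict was reported.

**What I did**
- I hooked the binder's top back edge with the shut fingers and tipped it onto the front rail, where its lean measured about 40°.
- I gripped it across the covers, lifted it out and carried it over the stand.
- Turning it upright by resting its foot on the ledge mostly failed, because it slid. I uprighted it against the side edge of the stand's back plate instead.
- I lowered it onto the ledge, then let the rear finger ease it back onto the rest and withdrew the hand.

**Last checks**
- **Position:** the binder's centre is about 4 mm off the middle along the ledge, its foot is about 1 mm from the ledge, and the sideways lean is about 0°.
- **Backward lean:** I measured 22.5° where the rest is 20°. That is within the 8° allowed and about my measuring error.
- **Disagreement:** the triangulated cover came out about 7 mm deeper into the back than is physically possible. I put this down to bias in the stand pose or camera, as the binder's other measurements and the touchdown height all fit.
- **Other books and bystanders:** the salt shaker, sugar jar and washing-up bottle show at most 1 pixel of shift in the images. Two of the book-top patches checked did not move; the last look at the row, after the lift, showed all three standing. The hand touches nothing.

I viewed 16 pictures, more than the 10 budgeted, mainly because of the extra uprighting step.

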